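# Close the draught shield and tare the balance

### The arm

A 6-joint arm with a two-finger parallel gripper is mounted at the origin on the work surface. World frame = base frame: x ahead of the robot, y to its left, z up, the work surface at z = 0. Lengths are in m, angles in rad, forces in N, time in s.
With the tool pointing down it reaches from about 0.3 to 0.825 m from the base axis. Payload 5.4 kg.
Tool frame: the origin (TCP) lies where the fingers leave the gripper's body, on its centre line; the fingertips stand 88 mm ahead of it and the grasp point (between the pads) lies env.grasp_offset ahead of it (env.grasp_offset is the distance from the TCP to the grasp point, in m); z points along the fingers, y is the line along which they close (so a half turn about z gives the same grasp; the last joint's range is limited). The gripper opens to 92 mm and grips with 3 to 60 N. Pads are 20 mm wide; open, the fingers measure 128 mm over their backs; the gripper's body (75 mm by 189 mm) begins 69 mm behind the grasp point.
Start: joints at [-1.471, 0.158, 1.597, -0, 1.386, -0.21], TCP at [0.175, -0.548, 0.303] pointing down, gripper open.
Joint ranges: [-2.91, 2.91], [-0.94, 2.29], [0.18, 2.7], [-1.29, 4.43], [0.17, 2.64], [-3, 3]. Speed limits (rad/s): [2.57, 2.57, 3.14, 3.14, 3.14, 3.14].

### API

Orientations are given as a unit quaternion [x, y, z, w].
In Python, from rig import get_obs, viewer, env gives the robot as it stands. The module is installed in compiled form; this text tells all that it offers.
- The arm moves only by the tool step_arm, never from a script. Its argument "targets" is a list of rows, each a list of 3 entries, a list of its own where there are three numbers: the opening, from -1 (shut) to 1 (fully open), then the shift along the tool's x, y, z scaled (see below), then the turn, a rotation vector about the tool's x, y, z scaled (see below). In form: [[gripper, [x, y, z], [ax, ay, az]], ...]. A call has exactly 8 rows; each row shifts and turns the commanded pose from where the row before left it, along the tool's axes as they then stand; what a row does not reach is not made up. The controller multiplies each number of a shift by 25 cm and each number of a turn by 180 degrees. A row lasts 1/8 s, in which the tool goes at most 62.5 mm and 10.7 degrees, less where a joint would pass 70% of its speed; a pose out of reach is approached as far as the arm can. A call with a number of a shift or a turn outside -1 to 1 is refused whole. A call with a gripper value outside its range is refused whole. The fingers move at their own pace and stop on an object; "newtons" is the grip in N (left out, the last holds). Time passes only in rows, so rows that do not move let the fingers close, or fill a call up. It gives the time, the measured TCP pose, the force, the opening and the grip force at its end, in the units of the state.
- get_obs(): the state, without advancing time (a new reading comes with each control period).
- viewer.camera(name): name is "side" or "top"; returns a dict with "pixels" (400x640x3 uint8, red, green, blue), "camera_matrix" (3x3 intrinsics, pixels), "dist_coeffs" ([k1, k2, p1, p2, k3] as OpenCV has them; the pictures are not rectified), "R" (3x3) and "t" (3): a world point X has camera coordinates R X + t. Camera axes: x right, y down, z forward; pixel columns grow to the right and rows downward; lengths in m; the calibration is good to about 2 mm. A picture is of the moment at which its call begins. There is no depth.
- env.finish_job(): hands the job in; it is judged then, once.
The state is a dict: "clock": time; "joint_pos": joint angles; "dq": joint speeds; "effort": joint torques, N m; "eef_pos": TCP position; "eef_rot": TCP orientation; "contact_force": force on the tool from outside, world axes, zero at the start; "torque": the same for the moment, N m; "finger_gap": finger opening in m; "gripper_force": force on a finger pad.
Only numpy, scipy, OpenCV 4.12 (cv2) and the standard library are available. Lean on these libraries where they do the work, as an engineer would, in place of code of your own. Each camera call takes 0.05 s, during which the arm holds its last target. There are 200 camera calls.

### The job

The sample vial already stands on the balance pan: push the balance's blue-framed sliding roof fully shut by its black tab, and only once it is shut press the blue tare key on the separate terminal well down and let it come up again. Leave the red power key alone, and do not pick up, shift or knock over the vial, the bottles or anything else lying about; nothing needs to be grasped.

Things in the scene. Friction and masses are not known exactly. Their poses are not given: they have to be found in the camera images.
- balance: White laboratory balance, fixed; base 260 (x) x 200 (y) x 65 mm high. Origin: centre of its underside; its -x side faces the robot, z up. At x = +35 mm a clear draught-shield box, 170 x 170 mm, rises to z = 150 mm round the pan (pan top at z = 77 mm). Its roof slides away to the balance's +y side, over two thin rails (z = 146 mm).
- lid_tab (a point): Middle of the top edge of the black upright tab on the roof, 189 mm above the table; moves with the roof, axes parallel to the balance's. Tab: 70 mm long (x), 12 mm thick (y), 31 mm tall above the roof's upper face. The roof's centre is 60 mm to the tab's +y side, so 140 mm of roof lies on that side below a pushing fingertip. Push the tab's +y face towards the balance's -y.
- shield_lid (a joint): Opening of the sliding roof in m: 0 = fully shut on its end stop, 0.135 = fully open; grows towards the balance's +y. Roof: blue frame 172 x 172 x 8 mm with a clear window. It slides with about 1.5 N of friction, stays where it is left and cannot be lifted off.
- vial: Small glass vial with white cap, 32 mm diameter, 55 mm tall, loose, upright on the pan inside the shield. Origin: centre of its underside, z up. Must stay as it is.
- terminal: White wireless terminal box, fixed, 120 (x) x 140 (y) x 40 mm high, with a dark display and two round keys, each 28 mm in diameter, in grey collars (44 mm diameter, top 10 mm below the key's top). It stands left or right of the balance. Origin: centre of its underside, z up.
- tare_top (a point): Centre of the top face of the blue tare key, 62 mm above the table when up; moves with the key; z up, x and y along the terminal's. It is the key on the terminal's +y side, 76 mm from the red key.
- tare (a joint): Travel of the blue tare key in m: 0 = up, 0.006 = fully down. Sprung: starts to move at 1.5 N, is fully down at 5 N, and comes up by itself.
- power_top (a point): Centre of the top face of the red power key, of the same size, on the terminal's -y side. Not to be pressed.
- power (a joint): Travel of the red power key in m: 0 = up, 0.006 = fully down.
- block: Wooden block 70 (x) x 150 (y) x 35 mm high, fixed, with three dropper bottles standing in its holes; on the other side of the balance from the terminal. Origin: centre of its underside.
- dropper0: Amber dropper bottle with black cap, 29 mm diameter, 85 mm tall, loose in the wooden block (its top is 95 mm above the table). Origin: centre of its underside.
- dropper1: Amber dropper bottle with black cap, 29 mm diameter, 85 mm tall, loose in the wooden block (its top is 95 mm above the table). Origin: centre of its underside.
- dropper2: Amber dropper bottle with black cap, 29 mm diameter, 85 mm tall, loose in the wooden block (its top is 95 mm above the table). Origin: centre of its underside.
- jar: Amber jar with white cap, 64 mm diameter, 90 mm tall, loose on the table. Origin: centre of its underside.
- weight: Brass calibration weight with a knob, 38 mm diameter, 56 mm tall, loose on the table. Origin: centre of its underside.

How it is judged:
On the way, in this order (a step that is already met when the one before it is completed fails the run):
1. the sliding roof is fully shut (value of joint shield_lid below 0.004 m), for 0.2 s.
2. the blue tare key is pressed well down, with the roof shut (value of joint tare above 0.0035 m and value of joint shield_lid below 0.004 m), for 0.05 s.
At the end, for the whole second after the job is handed in: The roof is within 4 mm of fully shut, both keys are up again (within 1.5 mm), and the vial stands upright and still on the pan (value of joint shield_lid below 0.004 m and value of joint each of tare, power below 0.0015 m and horizontal distance between vial and balance below 0.06 m and angle between vial's own z axis and vertical below 0.2 rad and linear speed of vial below 0.02 m/s); the robot touches nothing.
It fails at once if the tare key is pressed while the roof is still open (value of joint tare above 0.003 m and value of joint shield_lid above 0.008 m).
It fails at once if the red power key is pressed (value of joint power above 0.003 m).
It fails at once if the vial is moved, lifted or tipped (distance of vial from where it was at the start of the episode above 0.012 m or angle between vial's own z axis and vertical above 0.25 rad).
It fails at once if a bottle or another loose thing is moved more than 20 mm, lifted or knocked over (distance of any of dropper0, dropper1, dropper2, jar, weight from where it was at the start of the episode above 0.02 m or angle between any of dropper0, dropper1, dropper2, jar, weight's own z axis and vertical above 0.5 rad).
It also fails if it takes over 45 s, if anything falls off the work surface, if the arm or the gripper's body presses on something with over 40 N, if the wrist force passes 120 N, or if a joint passes its speed limit or range.

## Working session

There is one attempt and no reset: what is moved stays moved. The work goes in short steps, Python scripts to look and compute and a tool call to move; the robot and the scene stay as the last step left them, time stands still between calls to the robot, and variables do not carry over. Pictures are saved under pics/ and viewed, at most 10 in all, crops included, and the job is handed in when it is done.

Besides the shell and the picture viewer there is one more tool, called after "Call:" as name(argument=value, ...) on one line, values as JSON. step_arm: Moves the arm, as the interface text tells. Shifts and turns lie within -1 to 1; 1 stands for 25 cm of shift or 180 degrees of turn. Its arguments: {"type":"object","properties":{"targets":{"type":"array"},"newtons":{"type":"number"}},"required":["targets"]}

```bash
mkdir -p pics; python3 - <<'E'
from rig import get_obs, viewer, env
import cv2,pickle
d={}
for n in("top","side"):
    c=viewer.camera(n); d[n]=c; cv2.imwrite(f"pics/{n}0.png",c["pixels"][:,:,::-1]); print(n,c["camera_matrix"],c["dist_coeffs"],c["R"],c["t"])
pickle.dump(d,open("cam.pkl","wb"))
o=get_obs(); print(o, env.grasp_offset)
E
```

```text
top [[413.45805372   0.         312.41274349]
 [  0.         413.45805372 197.84347089]
 [  0.           0.           1.        ]] [-0.05955955  0.          0.          0.          0.        ] [[ 0.00767647 -0.99972525 -0.02214716]
 [-0.99098672 -0.0046435  -0.13387961]
 [ 0.13373999  0.02297526 -0.9907501 ]] [0.01551975 0.5536801  1.06158095]
side [[459.40551915   0.         321.63759145]
 [  0.         459.40551915 203.00490007]
 [  0.           0.           1.        ]] [-0.02833137  0.          0.          0.          0.        ] [[ 0.84894648 -0.52802064  0.0220018 ]
 [-0.26953737 -0.4684189  -0.84138774]
 [ 0.45457616  0.70836285 -0.53998387]] [-0.45761328  0.27293359  1.02672991]
{'clock': 0.1, 'joint_pos': array([-1.47111638e+00,  1.58969866e-01,  1.59814598e+00, -1.71941837e-05,
        1.38617816e+00, -2.10094993e-01]), 'dq': array([ 0.00059753, -0.00087596, -0.00300739,  0.0013945 ,  0.00067029,
        0.00101683]), 'effort': array([-5.06038741e-04, -3.86504209e+01, -3.22960353e+01,  7.03906640e-02,
        3.39781120e-02, -4.36982316e-05]), 'eef_pos': array([ 0.17522031, -0.54719899,  0.30180645]), 'eef_rot': array([ 9.88028295e-01,  1.54270427e-01,  3.85030838e-05, -8.49846174e-04]), 'contact_force': array([-0.01795513,  0.0522366 ,  0.10212392]), 'torque': array([ 0.02384392, -0.02924428, -0.00423806]), 'gripper_force': 0.0, 'finger_gap': 0.09192589726889462} 0.0694
```

View pics/top0.png

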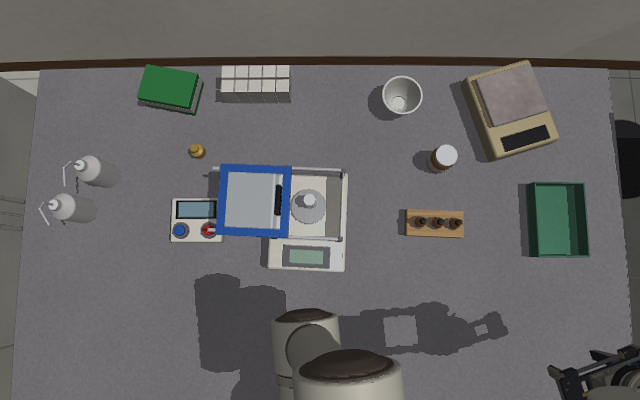

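View pics/side0.png

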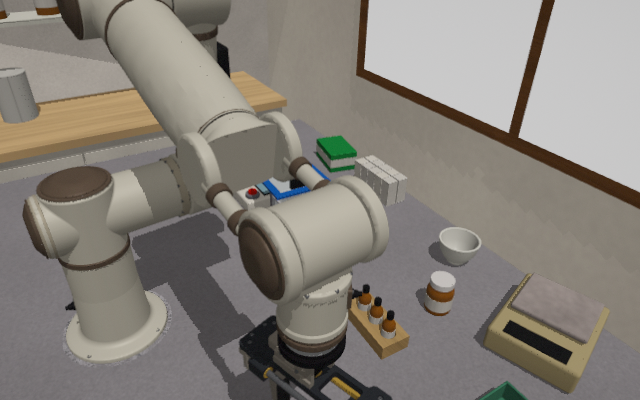

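The top view shows the open roof with its tab near (278,200), the blue key at (180,230) and the red key at (208,229). The bottles are at (436,222), the jar at (445,157) and the weight at (197,151). I'll enlarge the middle of the picture to read the points more exactly.

```bash
python3 - <<'E'
import cv2
a=cv2.imread("pics/top0.png")[145:280,160:360]
cv2.imwrite("pics/c1.png",cv2.resize(a,None,fx=4,fy=4,interpolation=cv2.INTER_CUBIC))
E
```

```text
(no output)
```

View pics/c1.png

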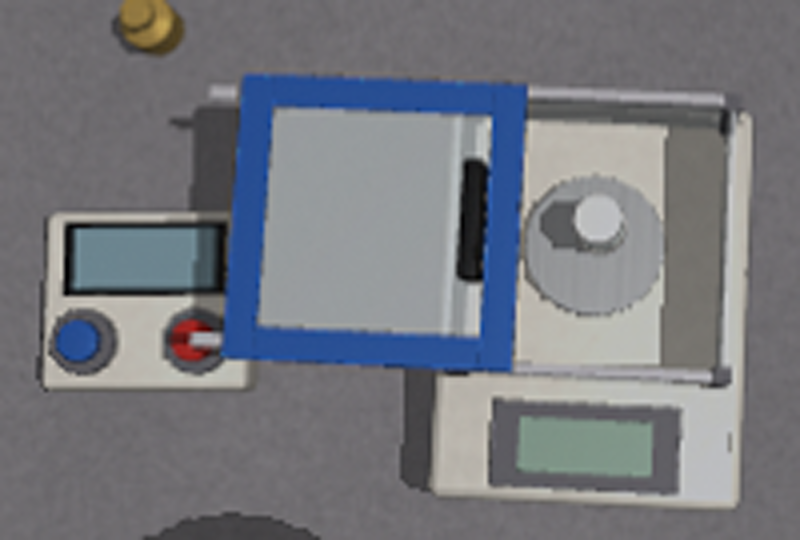

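```bash
cat >h.py <<'E'
import numpy as np,cv2
def w(c,u,v,z):
    K=c["camera_matrix"];p=cv2.undistortPoints(np.array([[[u,v]]],float),K,c["dist_coeffs"])[0,0]
    R,t=c["R"],c["t"];o=-R.T@t;d=R.T@np.array([p[0],p[1],1]);return o+d*(z-o[2])/d[2]
def proj(c,X):
    return cv2.projectPoints(np.array([X],float),cv2.Rodrigues(c["R"])[0],c["t"],c["camera_matrix"],c["dist_coeffs"])[0].ravel()
E
python3 - <<'E'
from h import *;import pickle
c=pickle.load(open("cam.pkl","rb"))["top"]
print("cam",-c["R"].T@c["t"])
f=lambda n,a,b,z:print(n,w(c,(a+.5)/4-.5+160,(b+.5)/4-.5+145,z).round(4))
for n,a,b,z in [("roofTL",245,76,.158),("TR",527,86,.158),("BR",513,371,.158),("BL",224,357,.158),("tab tl",463,158,.189),("tab tr",488,158,.189),("tab bl",457,281,.189),("tab br",481,281,.189),("blue",77,341,.062),("red",193,340,.062),("termTL",50,213,.04),("termBL",44,388,.04),("termBR",250,388,.04),("baseBL",433,494,.065),("baseBR",738,506,.065),("baseTR",750,112,.065),("vial",599,218,.132),("weight",138,15,.056)]:f(n,a,b,z)
E
```

```text
cam [ 0.40659467 -0.0063036   1.12623163]
roofTL [0.6195 0.2375 0.158 ]
TR [0.6136 0.0671 0.158 ]
BR [0.4438 0.0728 0.158 ]
BL [0.4505 0.2437 0.158 ]
tab tl [0.5646 0.101  0.189 ]
tab tr [0.5647 0.0866 0.189 ]
tab bl [0.4935 0.1031 0.189 ]
tab br [0.4936 0.0893 0.189 ]
blue [0.4644 0.3659 0.062 ]
red [0.4657 0.2892 0.062 ]
termTL [0.5514 0.3965 0.04  ]
termBL [0.4342 0.3945 0.04  ]
termBR [0.4356 0.2561 0.04  ]
baseBL [0.3689 0.1303 0.065 ]
baseBR [ 0.363  -0.0634  0.065 ]
baseTR [ 0.6167 -0.0718  0.065 ]
vial [0.5376 0.0241 0.132 ]
weight [0.6838 0.3377 0.056 ]
```

Call:
step_arm(targets=[[-1,[0,0,0],[0,0,0.0547]],[-1,[0,0,0],[0,0,0.0547]],[-1,[0.095,-0.2,0],[0,0,0]],[-1,[0.095,-0.2,0],[0,0,0]],[-1,[0.095,-0.2,0],[0,0,0]],[-1,[0.095,-0.2,0],[0,0,0]],[-1,[0.095,-0.2,0],[0,0,0]],[-1,[0.095,-0.2,0],[0,0,0]]], newtons=40)

```text
clock: 1.1
eef_pos: [0.3282, -0.2508, 0.3024]
eef_rot: [1.0, -0.017, 0.0, -0.0]
contact_force: [0.7, -0.6, 0.2]
finger_gap: 0.0139
gripper_force: 0.0
```

Call:
step_arm(targets=[[-1,[0.095,-0.2,0],[0,0,0]],[-1,[0.095,-0.2,0],[0,0,0]],[-1,[0.095,-0.2,0],[0,0,0]],[-1,[0.095,-0.2,0],[0,0,0]],[-1,[0.095,-0.2,0],[0,0,0]],[-1,[0.095,-0.2,0],[0,0,0]],[-1,[0.095,-0.2,0],[0,0,0]],[-1,[0,0,0],[0,0,0]]])

```text
clock: 2.1
eef_pos: [0.5062, 0.0944, 0.3019]
eef_rot: [1.0, -0.014, -0.001, -0.0]
contact_force: [0.0, -0.5, -0.2]
finger_gap: 0.0002
gripper_force: 0.0
```

Call:
step_arm(targets=[[-1,[0.046,-0.1,0],[0,0,0]],[-1,[0.046,-0.1,0],[0,0,0]],[-1,[0,0,0],[0,0,0]],[-1,[0,0,0.04],[0,0,0]],[-1,[0,0,0.04],[0,0,0]],[-1,[0,0,0.04],[0,0,0]],[-1,[0,0,0],[0,0,0]],[-1,[0,0,0],[0,0,0]]])

```text
clock: 3.1
eef_pos: [0.5306, 0.1406, 0.2729]
eef_rot: [1.0, -0.017, 0.0, -0.0]
contact_force: [-0.4, 0.3, 0.2]
finger_gap: 0.0008
gripper_force: 0.0
```

```bash
python3 - <<'E'
from rig import get_obs, viewer
import cv2,numpy as np
a=viewer.camera("top")["pixels"][140:290,160:360,::-1]
b=viewer.camera("side")["pixels"][100:300,200:400,::-1]
cv2.imwrite("pics/c2.png",np.hstack([cv2.resize(a,(400,300)),cv2.resize(b,(400,400))[:300]]))
E
```

```text
(no output)
```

View pics/c2.png

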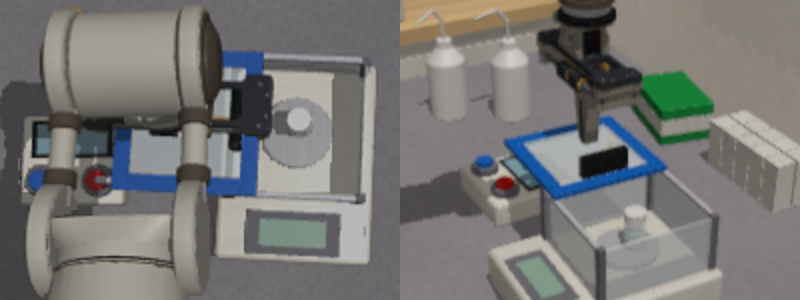

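The side view shows the closed fingertips on the +y side of the tab, above the roof. Next I lower a little and start pushing.

Call:
step_arm(targets=[[-1,[0,0,0.052],[0,0,0]],[-1,[0,0,0],[0,0,0]],[-1,[0,0.04,0],[0,0,0]],[-1,[0,0.04,0],[0,0,0]],[-1,[0,0.06,0],[0,0,0]],[-1,[0,0.06,0],[0,0,0]],[-1,[0,0.06,0],[0,0,0]],[-1,[0,0.06,0],[0,0,0]]])

```text
clock: 4.2
eef_pos: [0.5277, 0.0597, 0.2599]
eef_rot: [1.0, -0.017, -0.0, -0.0]
contact_force: [-0.4, 1.1, 1.2]
finger_gap: 0.0003
gripper_force: 1.0
```

Call:
step_arm(targets=[[-1,[0,0.06,0],[0,0,0]],[-1,[0,0.06,0],[0,0,0]],[-1,[0,0.05,0],[0,0,0]],[-1,[0,0.03,0],[0,0,0]],[-1,[0,0.02,0],[0,0,0]],[-1,[0,0.02,0],[0,0,0]],[-1,[0,0.01,0],[0,0,0]],[-1,[0,0,0],[0,0,0]]])

```text
clock: 5.2
eef_pos: [0.5258, -0.0019, 0.2597]
eef_rot: [1.0, -0.017, 0.0, 0.0]
contact_force: [-0.1, 0.8, 0.0]
finger_gap: 0.0007
gripper_force: 0.0
```

Call:
step_arm(targets=[[-1,[0,0.01,0],[0,0,0]],[-1,[0,0.01,0],[0,0,0]],[-1,[0,0.01,0],[0,0,0]],[-1,[0,0.01,0],[0,0,0]],[-1,[0,0.01,0],[0,0,0]],[-1,[0,0,0],[0,0,0]],[-1,[0,0,0],[0,0,0]],[-1,[0,0,0],[0,0,0]]])

```text
clock: 6.2
eef_pos: [0.5254, -0.012, 0.2597]
eef_rot: [1.0, -0.017, 0.0, -0.003]
contact_force: [1.2, 10.9, 0.4]
finger_gap: 0.0005
gripper_force: 5.3
```

The force rose to 11 N, so the roof is on its end stop. I'll back off, rise and check with a picture.

Call:
step_arm(targets=[[-1,[0,-0.04,0],[0,0,0]],[-1,[0,-0.06,0],[0,0,0]],[-1,[0,0,-0.1],[0,0,0]],[-1,[0,0,-0.1],[0,0,0]],[-1,[0,-0.2,0],[0,0,0]],[-1,[0,-0.2,0],[0,0,0]],[-1,[-0.05,-0.2,0],[0,0,0]],[-1,[-0.05,-0.2,0],[0,0,0]]])

```text
clock: 7.2
eef_pos: [0.5074, 0.2135, 0.3098]
eef_rot: [1.0, -0.017, 0.0, 0.0]
contact_force: [-0.5, 0.1, 0.2]
finger_gap: 0.0005
gripper_force: 0.0
```

Call:
step_arm(targets=[[-1,[-0.05,-0.2,0],[0,0,0]],[-1,[-0.05,-0.2,0],[0,0,0]],[-1,[-0.05,-0.1,0],[0,0,0]],[-1,[0,0,0],[0,0,0]],[-1,[0,0,0],[0,0,0]],[-1,[0,0,0],[0,0,0]],[-1,[0,0,0],[0,0,0]],[-1,[0,0,0],[0,0,0]]])

```text
clock: 8.2
eef_pos: [0.475, 0.3373, 0.3098]
eef_rot: [1.0, -0.017, 0.0, -0.0]
contact_force: [-0.5, 0.1, 0.2]
finger_gap: 0.0006
gripper_force: 0.0
```

```bash
python3 - <<'E'
from rig import get_obs, viewer
import cv2,numpy as np
a=viewer.camera("top")["pixels"][140:290,160:360,::-1]
b=viewer.camera("side")["pixels"][80:280,200:400,::-1]
cv2.imwrite("pics/c3.png",np.hstack([cv2.resize(a,(400,300)),cv2.resize(b,(400,400))[:300]]))
E
```

```text
(no output)
```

View pics/c3.png

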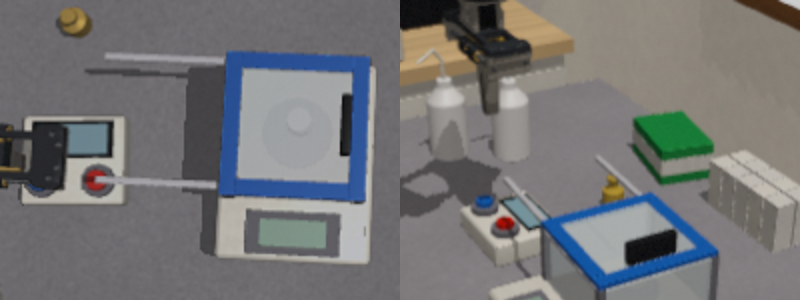

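The roof is flush with the shield, and its tab is now at the right edge of the roof. The rear rails reach out to near the red key at z = 146 mm. I'll turn the gripper 90° so its wide body stays clear of them when pressing.

Call:
step_arm(targets=[[-1,[0,0,0],[0,0,-0.056]],[-1,[0,0,0],[0,0,-0.056]],[-1,[0,0,0],[0,0,-0.056]],[-1,[0,0,0],[0,0,-0.056]],[-1,[0,0,0],[0,0,-0.056]],[-1,[0,0,0],[0,0,-0.056]],[-1,[0,0,0],[0,0,-0.056]],[-1,[0,0,0],[0,0,-0.056]]])

```text
clock: 9.3
eef_pos: [0.4747, 0.3377, 0.3097]
eef_rot: [0.771, 0.636, 0.0, 0.0]
contact_force: [0.2, -0.1, -0.5]
finger_gap: 0.0004
gripper_force: 0.0
```

Call:
step_arm(targets=[[-1,[0,0,0],[0,0,-0.052]],[-1,[0,0,0],[0,0,0]],[-1,[0.06,-0.02,0],[0,0,0]],[-1,[0.055,-0.026,0],[0,0,0]],[-1,[0,0,0.16],[0,0,0]],[-1,[0,0,0.16],[0,0,0]],[-1,[0,0,0.16],[0,0,0]],[-1,[0,0,0],[0,0,0]]])

```text
clock: 10.3
eef_pos: [0.4616, 0.3667, 0.1862]
eef_rot: [0.719, 0.695, -0.004, -0.001]
contact_force: [0.5, 0.4, 0.5]
finger_gap: 0.0003
gripper_force: 0.0
```

```bash
python3 - <<'E'
from rig import get_obs, viewer
import cv2,numpy as np
from h import *
o=get_obs();print(o["eef_pos"],o["eef_rot"],o["contact_force"])
c=viewer.camera("side");b=c["pixels"][120:220,180:320,::-1]
cv2.imwrite("pics/c4.png",cv2.resize(b,None,fx=5,fy=5,interpolation=cv2.INTER_CUBIC))
for X in [(.4644,.3659,.062),(.4657,.2892,.062),tuple(o["eef_pos"]-[0,0,.088])]: print((proj(c,X)-[180,120])*5)
E
```

```text
[0.46164934 0.3666952  0.18618043] [ 0.71893155  0.69507001 -0.00369158 -0.00121811] [0.53357846 0.36167239 0.4932831 ]
[308.02656534 296.16820318]
[360.40174778 349.53280696]
[299.35148476 246.7063893 ]
```

View pics/c4.png

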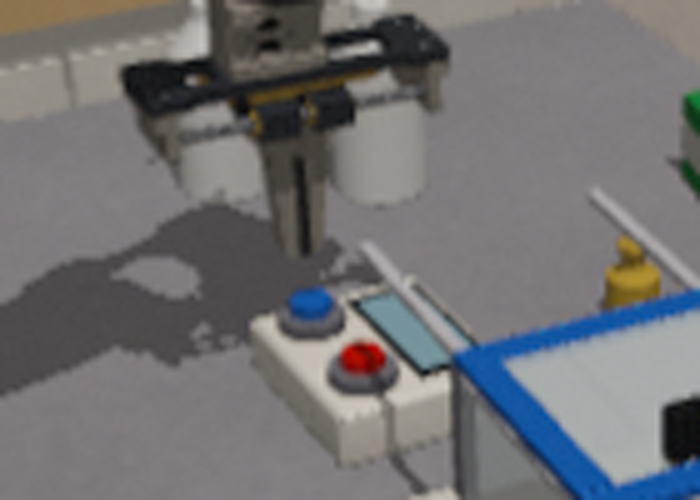

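The side view shows the tip straight above the blue key, which is at crop (311,298). I press it in small steps.

Call:
step_arm(targets=[[-1,[0,0.01,0.045],[0,0,0]],[-1,[0,0,0.045],[0,0,0]],[-1,[0,0,0.045],[0,0,0]],[-1,[0,0,0.01],[0,0,0]],[-1,[0,0,0.01],[0,0,0]],[-1,[0,0,0.01],[0,0,0]],[-1,[0,0,0],[0,0,0]],[-1,[0,0,0],[0,0,0]]])

```text
clock: 11.35
eef_pos: [0.4668, 0.3668, 0.1489]
eef_rot: [0.719, 0.695, 0.0, 0.0]
contact_force: [-0.8, -0.5, 2.3]
finger_gap: 0.0003
gripper_force: 1.1
```

Call:
step_arm(targets=[[-1,[0,0,0.008],[0,0,0]],[-1,[0,0,0.008],[0,0,0]],[-1,[0,0,0],[0,0,0]],[-1,[0,0,0],[0,0,0]],[-1,[0,0,0],[0,0,0]],[-1,[0,0,0],[0,0,0]],[-1,[0,0,0],[0,0,0]],[-1,[0,0,0],[0,0,0]]])

```text
clock: 12.35
eef_pos: [0.4669, 0.3669, 0.1446]
eef_rot: [0.719, 0.695, 0.0, 0.0]
contact_force: [0.5, 0.1, 4.3]
finger_gap: 0.0004
gripper_force: 2.4
```

Call:
step_arm(targets=[[-1,[0,0,0.006],[0,0,0]],[-1,[0,0,0],[0,0,0]],[-1,[0,0,0],[0,0,0]],[-1,[0,0,0],[0,0,0]],[-1,[0,0,0],[0,0,0]],[-1,[0,0,0],[0,0,0]],[-1,[0,0,0],[0,0,0]],[-1,[0,0,0],[0,0,0]]])

```text
clock: 13.35
eef_pos: [0.4669, 0.3669, 0.1444]
eef_rot: [0.719, 0.695, 0.0, 0.0]
contact_force: [-3.7, -1.7, 12.5]
finger_gap: 0.0006
gripper_force: 6.3
```

Call:
step_arm(targets=[[-1,[0,0,-0.05],[0,0,0]],[-1,[0,0,-0.1],[0,0,0]],[-1,[0,0,-0.1],[0,0,0]],[-1,[0,0,-0.1],[0,0,0]],[-1,[0,0,-0.1],[0,0,0]],[-1,[0,0,0],[0,0,0]],[-1,[0,0,0],[0,0,0]],[-1,[0,0,0],[0,0,0]]])

```text
clock: 14.35
eef_pos: [0.466, 0.3664, 0.2536]
eef_rot: [0.719, 0.695, -0.001, -0.0]
contact_force: [-0.1, 0.3, 0.3]
finger_gap: 0.0004
gripper_force: 0.0
```

```bash
python3 - <<'E'
from rig import viewer
import cv2,numpy as np
a=viewer.camera("top")["pixels"][140:290,160:360,::-1]
b=viewer.camera("side")["pixels"][110:310,200:400,::-1]
cv2.imwrite("pics/c5.png",np.hstack([cv2.resize(a,(400,300)),cv2.resize(b,(400,400))[:300]]))
E
```

```text
(no output)
```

View pics/c5.png

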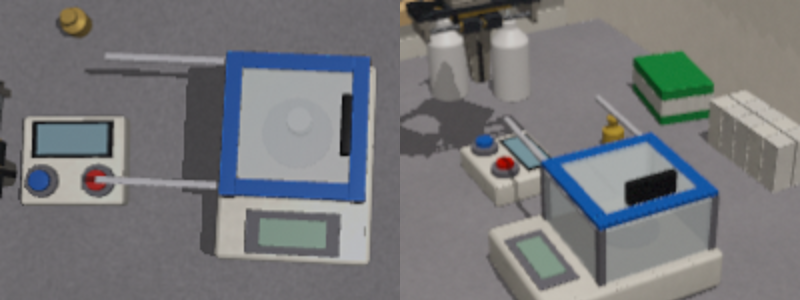

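The key reached its bottom stop at 12.5 N and is up again. The roof is shut, the vial is upright on the pan and the arm is clear, so I hand the job in.

```bash
python3 -c "
from rig import env
print(env.finish_job())"
```

```text
the job is handed in; nothing more can be done
None
```

I pushed the roof shut to its end stop, then pressed the blue tare key fully down and let it come up; the job is handed in, though the hand-in call returned no verdict.

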